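# Pull out the curing tray and nest two hex pucks against the locator

### The job

Pull the tray of the UV curing station right out to its stop (it has a red pull), without knocking the amber hood that overhangs it, and leave it out. Then set the two hexagonal pucks (blue and green) flat on the tray floor, close-packed like honeycomb cells: each with a flat face against the brass hexagonal locator and with a flat face against the other puck. Do not disturb the other things on the bench.

Things in the scene. Friction and masses are not known exactly. Their poses are not given: they have to be found in the camera images.
- cab: white housing of the curing station, fixed to the bench; 240 mm deep (its x) x 190 mm wide (its y) x 120 mm high, a blue lamp box on its rear top up to 170 mm. Origin: centre of its underside; its front (tray side) faces its -x, towards the robot.
- hood: see-through amber hood fixed on the housing, 120 to 195 mm above the bench, 190 mm wide, overhanging the front face by 27 mm, above the shut tray's pull: an upright gripper's body does not fit there. Lean it 25 to 45 degrees, its body towards the robot, fingers closing sideways (along the housing's y). Origin and axes as the housing. Do not knock it.
- hood_edge (a point): middle of the hood's lower front edge, 120 mm above the bench and 147 mm from the housing's centre towards the robot; nothing of the hood is nearer the robot or lower. Axes as the housing.
- tray (a joint): how far the tray is out, m: 0 shut, 0.150 at its stop; slides along the housing's -x. Starts 0 to 20 mm out. It stays where it is left; pushing or pulling it takes about 4 N.
- tray_pull (a point): centre of the tray's red pull: an upright blade 12 mm thick (y) x 26 mm (x) x 28 mm tall, on a 10 mm stem, standing 22 to 48 mm in front of the grey front panel, centre 55 mm above the bench, free on both sides. Axes as the housing; moves with the tray. With the tray shut it is 8 mm nearer the robot than the hood's front edge (along x) and 65 mm below it.
- anchor (a point): brass hexagonal locator fixed to the tray floor, 48 mm across flats, 14 mm high, no fin. Point: its centre at floor level, 30 mm above the bench; axes as the housing; moves with the tray. One pair of flats faces +y and -y, the others every 60 degrees. The two cells at 150 and 210 degrees from +x (towards the front panel), 48 mm off, are clear of the hood when the tray is out.
- tray_floor (a point): front edge of the tray floor, in the middle, where it meets the inner face of the grey front panel (12 mm thick, 45 mm above the floor), 78 mm in front of the locator. Axes as the housing; moves with the tray. The flat floor reaches 203 mm back (+x) and 75 mm to each side; side walls 16 mm above the floor.
- puck_a: loose blue anodised hexagonal puck, 48 mm across flats, 14 mm thick, lying flat, about 0.1 kg, with an upright grip fin of the same colour on its middle: 14 mm thick (its y) x 30 mm long (its x) x 28 mm tall, top 42 mm over the underside. Origin: centre of the underside, z up. One pair of flats faces +y and -y (parallel to the fin), the others every 60 degrees. Same after a half turn.
- puck_b: loose green anodised hexagonal puck, 48 mm across flats, 14 mm thick, lying flat, about 0.1 kg, with an upright grip fin of the same colour on its middle: 14 mm thick (its y) x 30 mm long (its x) x 28 mm tall, top 42 mm over the underside. Origin: centre of the underside, z up. One pair of flats faces +y and -y (parallel to the fin), the others every 60 degrees. Same after a half turn.
- jar: bystander, loose: amber jar with white cap, 44 mm across, 65 mm tall. Origin: centre of its underside. Must not be disturbed.
- brass_foot: bystander, loose: turned brass foot, 48 mm across, 42 mm tall, cone top. Origin: centre of its underside. Must not be disturbed.
- valve: bystander, loose: blue dispensing valve standing on a black 40 mm disc, brass tip up, 83 mm tall. Origin: centre of its underside. Must not be disturbed.
- microscope: bystander, fixed: small microscope stand, 70 mm square foot, steel post 222 mm tall at its origin (centre of underside), dark tube held 45 mm to its +y. An obstacle only.
Things that resemble listed ones, but are neither listed nor needed, are in the scene too. What is meant by the puck_b is not pink, and is the larger of those in its own colour.

How it is judged:
On the way, in this order (a step that is already met when the one before it is completed fails the run):
1. the tray is pulled out to its stop (value of joint tray above 0.144 m), for 0.2 s.
2. after that, a first puck is set on the tray floor (((z of puck_a in the frame of anchor between -0.004 and 0.004 m and horizontal distance between puck_a and anchor below 0.1 m) or (z of puck_b in the frame of anchor between -0.004 and 0.004 m and horizontal distance between puck_b and anchor below 0.1 m))), for 0.1 s.
At the end, for the whole second after the job is handed in: The tray is still out (within 10 mm of its stop); both pucks lie flat on the tray floor (tilt under 0.07 rad, underside within 4 mm of floor height), released and at rest; the centres of the two pucks and of the locator are pairwise no more than 50.5 mm apart (48 mm when the flats touch) (value of joint tray above 0.14 m and horizontal distance between each of puck_a, puck_b and anchor below 0.0505 m and horizontal distance between puck_a and puck_b below 0.0505 m and angle between each of puck_a, puck_b's own z axis and vertical below 0.07 rad and z of puck_a in the frame of anchor between -0.004 and 0.004 m and z of puck_b in the frame of anchor between -0.004 and 0.004 m and linear speed of each of puck_a, puck_b below 0.01 m/s and contact force between each of puck_a, puck_b and the fingers below 0.05 N).
It fails at once if the amber hood is knocked (over 8 N) (contact force between hood and anything else above 8 N).
It fails at once if bystander jar is shifted by more than 20 mm or tipped (distance of jar from where it was at the start of the episode above 0.02 m or angle between jar's own z axis and vertical above 0.5 rad).
It fails at once if bystander brass_foot is shifted by more than 20 mm or tipped (distance of brass_foot from where it was at the start of the episode above 0.02 m or angle between brass_foot's own z axis and vertical above 0.5 rad).
It fails at once if bystander valve is shifted by more than 20 mm or tipped (distance of valve from where it was at the start of the episode above 0.02 m or angle between valve's own z axis and vertical above 0.5 rad).
It also fails if it takes over 69 s, if anything falls off the work surface, if the arm or the gripper's body presses on something with over 40 N, if the wrist force passes 120 N, or if a joint passes its speed limit or range.

### The arm

A 6-joint arm with a two-finger parallel gripper is mounted at the origin on the work surface. World frame = base frame: x ahead of the robot, y to its left, z up, the work surface at z = 0. Lengths are in m, angles in rad, forces in N, time in s.
With the tool pointing down it reaches from about 0.375 to 0.975 m from the base axis. Payload 3.8 kg.
Tool frame: the origin (TCP) lies on the centre line of the jaws, within the pads' length; the fingertips stand 14 mm ahead of it and the grasp point (between the pads) lies 5 mm behind it; z points along the fingers, y is the line along which they close (so a half turn about z gives the same grasp; the last joint's range is limited). The gripper opens to 85 mm and grips with 20 to 120 N. Pads are 22 mm wide; open, the fingers measure 114 mm over their backs; the gripper's body (76 mm by 85 mm) begins 54 mm behind the grasp point. The pads swing forward as they close: fully open they stand 13 mm farther back than shut.
Start: joints at [-1.211, 0.264, 1.604, -0, 1.274, -0.037], TCP at [0.261, -0.623, 0.245] pointing down, gripper open.
Joint ranges: [-2.63, 2.63], [-0.94, 2.18], [0.31, 2.57], [-1.31, 4.45], [0, 2.66], [-2.55, 2.55]. Speed limits (rad/s): [2.57, 2.57, 3.14, 3.14, 3.14, 3.14].

### API

Orientations are given as a rotation vector (axis times angle).
In Python, from workcell import bot, eyes, spot_in gives the robot as it stands.
- The arm moves only by the tool carry_out, never from a script. Its argument "series" is text: rows parted by semicolons, each of 4 numbers parted by spaces: the shift along the world's x, y, z in m, then the turn about the world's z in degrees. In form: tx ty tz roll; .... A call has 1 to 20 rows; each row shifts and turns the commanded pose from where the row before left it; what a row does not reach is not made up. A row lasts 1/8 s, in which the tool goes at most 62.5 mm and 10.7 degrees, less where a joint would pass 70% of its speed; a pose out of reach is approached as far as the arm can. A call is refused whole if a number of a shift passes 0.0625 or a number of a turn 10.7, either way. A call with a gripper value outside its range is refused whole. "jaw" is the gripper command: -1 is shut, 1 is fully open, values between are in proportion, set as the call begins (left out, the last holds). The fingers move at their own pace and stop on an object; "grip_force" is the grip in N (left out, the last holds). Time passes only in rows, so rows that do not move let the fingers close. It gives the time, the measured TCP pose, the force, the opening and the grip force at its end, in the units of the state.
- bot.read_state(): the state, without advancing time (a new reading comes with each control period).
- eyes.read_camera(name): name is "scene" or "top" or "wrist"; returns (picture, depth): 480x640x3 uint8, blue, green, red; 480x640 float32, m along the optical axis (not along the pixel's ray), 0 where there is no reading.
- eyes.get_calibration(name): a dict with "K" (3x3 intrinsics, pixels), "position" and "rotation" of the camera in the world; the wrist camera has in their place "T_tool_cam" (4x4, takes a point from camera to tool coordinates, whose origin is the TCP and whose axes are the flange's). Camera axes: x right, y down, z forward; pixel columns grow to the right and rows downward; lengths in m; the calibration is good to about 2 mm. A picture is of the moment at which its call begins: read the wrist's pose just before it. get_calibration takes no time and is no camera call.
- bot.finish_job(): hands the job in; it is judged then, once.
Trained networks look in the newest picture that a camera, given by its name, has taken for a name from the list of things; names that differ only in an ending like _2 or _b are one class to them, and where a whole thing is asked for, a point or a joint stands for the part that bears it (a point fixed in the world has none). Each returns a list of dicts, best first, with "score" (0 to 1); they miss things now and then, are a little off and sometimes report something else, mostly with a low value. They report only what shows in the picture. A call takes as long as a camera call. They do not tell look-alikes from the thing itself.
- spot_in(camera, target): "rect" ([centre column, centre row, width, height] in pixels, round what is visible of it).
The state is a dict: "time": time; "q": joint angles; "joint_vel": joint speeds; "joint_torque": joint torques, N m; "tool_pos": TCP position; "tcp_rot": TCP orientation; "wrist_force": force on the tool from outside, world axes, zero at the start; "torque": the same for the moment, N m; "width": opening from 0.0 (shut) to 1.0 (fully open); "grip_force": force on a finger pad.
Only numpy, scipy, OpenCV 4.12 (cv2) and the standard library are available. Lean on these libraries where they do the work, as an engineer would, in place of code of your own. Each camera call takes 0.05 s, during which the arm holds its last target. There are 200 camera calls.

## Working session

There is one attempt and no reset: what is moved stays moved. The work goes in short steps, Python scripts to look and compute and a tool call to move; the robot and the scene stay as the last step left them, time stands still between calls to the robot, and variables do not carry over. Pictures are saved under pics/ and viewed, at most 10 in all, crops included, and the job is handed in when it is done.

Besides the shell and the picture viewer there is one more tool, called after "Call:" as name(argument=value, ...) on one line, values as JSON. carry_out: Moves the arm, as the interface text tells. Its arguments: {"type":"object","properties":{"series":{"type":"string"},"jaw":{"type":"number"},"grip_force":{"type":"number"}},"required":["series"]}

```bash
ls; mkdir -p pics; cat > h.py <<'E'
import numpy as np,cv2
from scipy.spatial.transform import Rotation as R
from workcell import bot,eyes,spot_in
def cal(n):
    c=eyes.get_calibration(n)
    if 'T_tool_cam' in c:
        s=bot.read_state();T=np.eye(4);T[:3,:3]=R.from_rotvec(s['tcp_rot']).as_matrix();T[:3,3]=s['tool_pos']
        T=T@np.array(c['T_tool_cam']);return np.array(c['K']),T[:3,:3],T[:3,3]
    r=np.array(c['rotation'])
    if r.shape!=(3,3): r=R.from_rotvec(r.ravel()).as_matrix() if r.size==3 else R.from_quat(r).as_matrix()
    return np.array(c['K']),r,np.array(c['position'])
def cloud(d,K,r,p):
    v,u=np.indices(d.shape)
    c=np.stack([(u-K[0,2])/K[0,0]*d,(v-K[1,2])/K[1,1]*d,d],-1)
    w=c@r.T+p; w[d<=0]=np.nan; return w
E
python3 - <<'E'
from h import *
print(bot.read_state())
for n in ['scene','top','wrist']:
    c=cal(n); im,d=eyes.read_camera(n); cv2.imwrite(f'pics/{n}0.png',im); np.savez(f'{n}0.npz',im=im,d=d,K=c[0],r=c[1],p=c[2])
    print(n,c[2],c[1].round(3).tolist(),c[0][0,0])
    if n!='wrist':
        for t in ['cab','hood','tray_pull','anchor','puck_a','puck_b','jar','brass_foot','valve','microscope']:
            print(t,[(np.round(x['rect']).astype(int).tolist(),round(x['score'],2)) for x in spot_in(n,t)[:4]])
E
```

```text
pics
{'time': 0.0, 'q': array([-1.21088789e+00,  2.64762613e-01,  1.60535895e+00,  2.20070352e-05,
        1.27369568e+00, -3.68857506e-02]), 'joint_vel': array([0.00133847, 0.00050722, 0.00070558, 0.00104498, 0.00014331,
       0.00181019]), 'joint_torque': array([-6.82326263e-04, -5.15110695e+01, -3.67316973e+01, -7.77972929e-06,
        1.28664108e-02, -1.77740242e-05]), 'tool_pos': array([ 0.26063323, -0.62190325,  0.24396374]), 'tcp_rot': array([-3.07781251e+00, -6.18758621e-01,  5.28948863e-04]), 'wrist_force': array([-0.48998072, -0.37840123,  0.71651354]), 'torque': array([-0.01426361, -0.02889361, -0.06177974]), 'grip_force': 0.0, 'width': 0.9982899202693991}
scene [ 0.61474982 -0.24667144  1.05896942] [[0.966, 0.246, -0.084], [0.26, -0.922, 0.286], [-0.007, -0.298, -0.954]] 612.503160771301
cab [([315, 142, 29, 25], 0.47)]
hood [([408, 252, 130, 150], 0.96)]
tray_pull [([346, 286, 24, 60], 0.67)]
anchor [([345, 286, 30, 59], 0.6)]
puck_a [([245, 184, 22, 21], 0.81), ([198, 383, 32, 31], 0.78), ([209, 151, 33, 30], 0.71), ([263, 145, 30, 33], 0.56)]
puck_b [([245, 184, 22, 2
[... 484 characters left out ...]
([323, 205, 90, 32], 0.84), ([202, 270, 27, 25], 0.69), ([479, 269, 37, 29], 0.37)]
anchor [([323, 207, 88, 37], 0.97)]
puck_a [([239, 378, 34, 30], 0.88), ([463, 318, 33, 32], 0.8), ([264, 328, 22, 19], 0.66), ([217, 326, 28, 26], 0.62)]
puck_b [([239, 378, 34, 30], 0.88), ([463, 318, 33, 32], 0.8), ([264, 328, 22, 19], 0.66), ([217, 326, 28, 26], 0.62)]
jar [([480, 269, 39, 27], 0.8)]
brass_foot [([202, 271, 20, 24], 0.82), ([323, 136, 134, 117], 0.56)]
valve [([155, 303, 30, 22], 0.83)]
microscope [([142, 179, 114, 69], 0.83), ([465, 318, 27, 30], 0.71)]
wrist [ 0.3320014  -0.59312532  0.37349221] [[0.385, -0.88, -0.278], [-0.923, -0.367, -0.117], [0.001, 0.302, -0.953]] 406.8395170696583
```

View pics/top0.png

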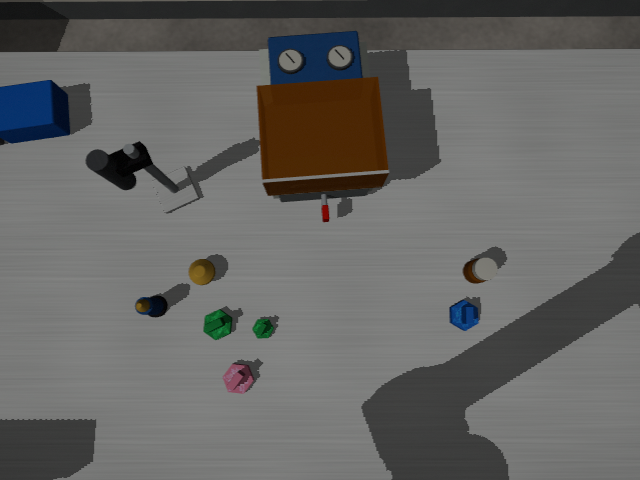

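View pics/scene0.png

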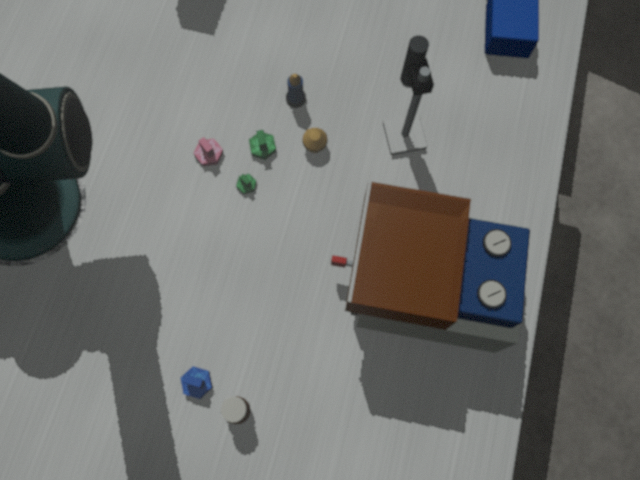

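The top view shows the housing with the amber hood at (322,135), the red pull in front of it at (325,212), the green pucks at (217,324) (large) and (263,328) (small, decoy), a pink decoy at (239,378) and the blue puck at (464,315). The jar is at (480,270), the brass foot at (202,271) and the valve at (152,305). The scene view shows the same layout.

```bash
python3 - <<'E'
from h import *
for n in ['top','scene']:
    z=np.load(n+'0.npz');im=z['im'];w=cloud(z['d'],z['K'],z['r'],z['p']);hsv=cv2.cvtColor(im,cv2.COLOR_BGR2HSV)
    H,S,V=[hsv[...,i].astype(int) for i in range(3)]
    ms={'red':((H<5)|(H>174))&(S>200)&(V>60),'green':(H>50)&(H<75)&(S>120),'blue':(H>100)&(H<118)&(S>150),'amber':(H>5)&(H<18)&(S>180)&(V>60),'jar':(H>5)&(H<30)&(S>100)}
    for k,m in ms.items():
        nn,l,st,c=cv2.connectedComponentsWithStats(m.astype(np.uint8))
        for i in range(1,nn):
            if st[i,4]<25: continue
            P=w[l==i];P=P[~np.isnan(P[:,0])]
            if len(P)<10: continue
            print(n,k,c[i].round(),st[i,4],'min',np.percentile(P,3,0).round(3),'max',np.percentile(P,97,0).round(3),'mean',P.mean(0).round(3))
            if k in('green','blue') and P[:,0].mean()<.6:
                t=P[(P[:,2]>.034)]
                b=P[(P[:,2]<.022)&(P[:,2]>.008)]
                if len(t)>4:
                    q=t[:,:2]-t[:,:2].mean(0);e,v=np.linalg.eigh(q.T@q); print('   fin',len(t),t.mean(0).round(4),np.degrees(np.arctan2(v[1,1],v[0,1])).round(1),np.sqrt(e/len(t)).round(4))
                    hx=P[:,:2].astype(np.float32); print('   rect',[np.round(x,3) for x in cv2.minAreaRect(hx)], cv2.minEnclosingCircle(b[:,:2].astype(np.float32)))
    # hood/edge: white rim height 
    if n=='top':
        for u in (270,300,325,350,380):
            col=w[165:215,u]; print(u,[tuple(x.round(3)) for x in col[::6]])
E
```

```text
top red [325. 213.] 91 min [0.579 0.027 0.047] max [0.604 0.036 0.07 ] mean [0.59  0.032 0.067]
top green [218. 324.] 628 min [0.375 0.206 0.008] max [0.418 0.249 0.043] mean [0.397 0.226 0.02 ]
   fin 146 [0.3964 0.2283 0.0413] 116.3 [0.0041 0.0088]
   rect [array([0.396, 0.228]), array([0.047, 0.052]), np.float64(86.922)] ((0.39587080478668213, 0.22890548408031464), 0.027077017351984978)
top green [263. 328.] 303 min [0.373 0.131 0.006] max [0.405 0.162 0.031] mean [0.389 0.146 0.014]
top blue [314.  57.] 3145 min [ 0.786 -0.02   0.167] max [0.868 0.12  0.172] mean [0.827 0.05  0.169]
top blue [ 33. 112.] 3765 min [0.751 0.538 0.009] max [0.844 0.638 0.062] mean [0.792 0.583 0.049]
top blue [154. 306.] 242 min [0.415 0.33  0.009] max [0.443 0.346 0.064] mean [0.429 0.335 0.041]
   fin 151 [0.4293 0.3355 0.0536] 176.8 [0.005  0.0089]
   rect [array([0.429, 0.34 ]), array([0.022, 0.029]), np.float64(86.542)] ((0.4294077157974243, 0.3421509265899658), 0.014591441489756107)
top blue [464. 315.] 644 min [ 0.39  -0.241  0.01 ] max [ 0.433 -0.196  0.042] mean [ 0.412 -0.216  0.021]
   fin
[... 3408 characters left out ...]
64(-0.001)), (np.float64(0.629), np.float64(-0.075), np.float64(-0.002)), (np.float64(0.616), np.float64(-0.074), np.float64(0.001)), (np.float64(0.604), np.float64(-0.074), np.float64(0.001))]
scene blue [512.  26.] 2692 min [0.753 0.538 0.014] max [0.841 0.628 0.064] mean [0.797 0.574 0.052]
scene blue [482. 228.] 53 min [0.781 0.099 0.168] max [0.799 0.116 0.173] mean [0.791 0.108 0.17 ]
scene blue [498. 277.] 2886 min [ 0.782 -0.022  0.167] max [0.865 0.115 0.174] mean [0.828 0.038 0.17 ]
scene jar [312. 136.] 213 min [0.471 0.242 0.031] max [0.499 0.27  0.046] mean [0.484 0.256 0.04 ]
scene jar [413. 255.] 13044 min [ 0.625 -0.053  0.179] max [0.765 0.126 0.198] mean [0.696 0.032 0.193]
```

```bash
python3 - <<'E'
import cv2
im=cv2.imread('pics/top0.png'); cv2.imwrite('pics/c1.png',cv2.resize(im[60:240,240:410],None,fx=3.3,fy=3.3,interpolation=cv2.INTER_CUBIC))
E
```

```text
(no output)
```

View pics/c1.png

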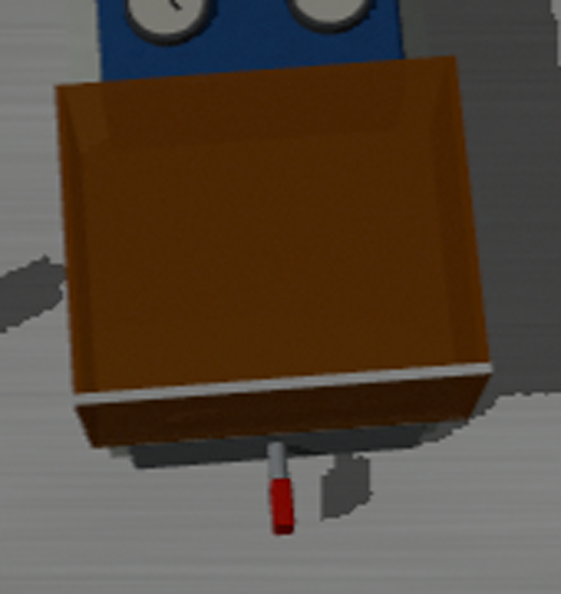

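Call:
carry_out(series="0.0144 0.036 0 9;0.0144 0.036 0 9;0.0144 0.036 0 9;0.0144 0.036 0 9;0.0144 0.036 0 9;0.0144 0.036 0 9;0.0144 0.036 0 9;0.0144 0.036 0 9;0.0144 0.036 0 9;0.0144 0.036 0 9;0.0144 0.036 0 9;0.0144 0.036 0 9;0.0144 0.036 0 9;0.0144 0.036 0 9;0.0144 0.036 0 9;0.0144 0.036 0 9;0.0144 0.036 0 9;0.0144 0.036 0 9;0 0 0 0;0 0 0 0", jaw=0, grip_force=60)

```text
time: 3.65
tool_pos: [0.5198, 0.0252, 0.2452]
tcp_rot: [0.129, -3.139, 0.001]
wrist_force: [0.1, -0.4, -0.8]
width: 0.501
grip_force: 0.0
```

```bash
python3 - <<'E'
from h import *
c=cal('wrist'); im,d=eyes.read_camera('wrist'); cv2.imwrite('pics/w1.png',im)
w=cloud(d,*c); hsv=cv2.cvtColor(im,cv2.COLOR_BGR2HSV);H,S,V=[hsv[...,i].astype(int) for i in range(3)]
m=((H<5)|(H>174))&(S>180)&(V>50); P=w[m];P=P[~np.isnan(P[:,0])]
P=P[P[:,2]>.03]
print(len(P),np.percentile(P,[2,50,98],axis=0).round(4)); t=P[P[:,2]>.063]; print(len(t),t.min(0),t.max(0),t.mean(0), cv2.minAreaRect(t[:,:2].astype(np.float32)))
E
```

```text
463 [[0.578  0.0248 0.047 ]
 [0.5855 0.0298 0.0683]
 [0.602  0.0349 0.0699]]
372 [0.57779882 0.02442135 0.06300604] [0.60284786 0.03621655 0.07068987] [0.58922851 0.0299562  0.06835826] ((0.5903126001358032, 0.030025769025087357), (0.024734219536185265, 0.010863621719181538), 3.8844075202941895)
```

View pics/w1.png

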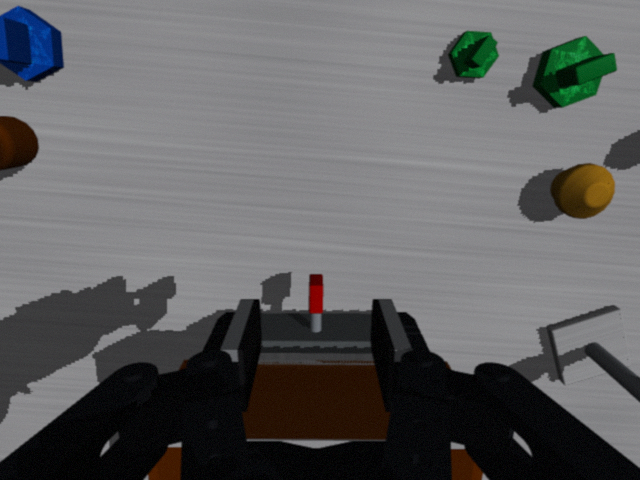

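The wrist view shows the red pull at (316,295) lined up between the fingers, with the hood behind it.

Call:
carry_out(series="0 0 -0.039 0;0 0 -0.039 0;0 0 -0.039 0;0 0 -0.039 0;0 0 -0.039 0;0 0 0 0;0.015 0.001 0 0;0.015 0.001 0 0;0.012 0.001 0 0;0.006 0.0005 0 0;0.004 0 0 0;0 0 0 0;0 0 0 0")

```text
time: 5.32
tool_pos: [0.5715, 0.029, 0.05]
tcp_rot: [0.13, -3.138, -0.0]
wrist_force: [-0.3, -0.5, 0.3]
width: 0.5
grip_force: 0.0
```

Call:
carry_out(series="0.002 0 0 0;0 0 0 0;0 0 0 0;0 0 0 0;0 0 0 0;0 0 0 0;0 0 0 0", jaw=-1, grip_force=60)

```text
time: 6.2
tool_pos: [0.5741, 0.0294, 0.0505]
tcp_rot: [-0.13, 3.139, 0.001]
wrist_force: [-1.2, 5.3, 2.6]
width: 0.128
grip_force: 58.7
```

Call:
carry_out(series="-0.005 -0.0004 0 0;-0.01 -0.0008 0 0;-0.01 -0.0008 0 0;-0.01 -0.0008 0 0;-0.01 -0.0008 0 0;-0.01 -0.0008 0 0;-0.01 -0.0008 0 0;-0.01 -0.0008 0 0;-0.01 -0.0008 0 0;-0.01 -0.0008 0 0;-0.01 -0.0008 0 0;-0.01 -0.0008 0 0;-0.005 -0.0004 0 0;0 0 0 0;0 0 0 0")

```text
time: 8.07
tool_pos: [0.4543, 0.0204, 0.0504]
tcp_rot: [-0.129, 3.138, 0.003]
wrist_force: [-0.5, 8.3, 2.1]
width: 0.124
grip_force: 59.7
```

Call:
carry_out(series="-0.004 -0.0005 0 0;-0.004 -0.0005 0 0;-0.004 -0.0005 0 0;-0.003 -0.0005 0 0;-0.002 0 0 0;-0.001 0 0 0;0 0 0 0;0 0 0 0")

```text
time: 9.07
tool_pos: [0.4392, 0.0192, 0.0505]
tcp_rot: [-0.127, 3.132, 0.005]
wrist_force: [10.9, 14.2, -10.6]
width: 0.127
grip_force: 58.4
```

Call:
carry_out(series="0 0 0 0;0 0 0 0;0 0 0 0;0 0 0.02 0;0 0 0.045 0;0 0 0.045 0;0 0 0.045 0;0 0 0.04 0;0 -0.03 0 0;0 -0.03 0 0;0 -0.03 0 0;0 -0.03 0 0;0 -0.03 0 0;0 -0.03 0 0;0 -0.03 0 0;0 0 0 0;0 0 0 0", jaw=0)

```text
time: 11.2
tool_pos: [0.4357, -0.1923, 0.245]
tcp_rot: [0.129, -3.138, -0.001]
wrist_force: [-0.2, 0.9, 0.8]
width: 0.499
grip_force: 0.0
```

```bash
cat > look.py <<'E'
from h import *
import sys
tag=sys.argv[1]
for n in sys.argv[2:]:
    c=cal(n); im,d=eyes.read_camera(n); cv2.imwrite(f'pics/{n}{tag}.png',im); np.savez(f'{n}{tag}.npz',im=im,d=d,K=c[0],r=c[1],p=c[2])
    w=cloud(d,*c);hsv=cv2.cvtColor(im,cv2.COLOR_BGR2HSV);H,S,V=[hsv[...,i].astype(int) for i in range(3)]
    ms={'green':(H>50)&(H<75)&(S>120),'blue':(H>100)&(H<118)&(S>150),'brass':(H>12)&(H<30)&(S>80)&(V>40),'red':((H<5)|(H>174))&(S>180)&(V>50)}
    for k,m in ms.items():
        nn,l,st,cc=cv2.connectedComponentsWithStats(m.astype(np.uint8))
        for i in range(1,nn):
            if st[i,4]<80: continue
            P=w[(l==i)];P=P[~np.isnan(P[:,0])]
            if len(P)<40 or P[:,0].mean()>.72: continue
            zt=np.percentile(P[:,2],97); t=P[P[:,2]>zt-.006]
            r=cv2.minAreaRect(t[:,:2].astype(np.float32)); 
            print(n,k,cc[i].round(),st[i,4],'ztop',zt.round(4),'z med',np.median(P[:,2]).round(4),'toprect',np.round(r[0],4),np.round(r[1],4),round(r[2],1),'P',P.mean(0).round(4))
            b=P[(P[:,2]<zt-.022)&(P[:,2]>zt-.034)]
            if k in('green','blue') and len(b)>20: print('    base circ',cv2.minEnclosingCircle(b[:,:2].astype(np.float32)))
E
python3 look.py 2 top wrist
```

```text
top green [217. 324.] 627 ztop 0.0426 z med 0.0142 toprect [0.3962 0.2294] [0.0136 0.0304] 25.4 P [0.3966 0.2261 0.0202]
    base circ ((0.39587733149528503, 0.22907835245132446), 0.027292829006910324)
top green [263. 328.] 303 ztop 0.0306 z med 0.0101 toprect [0.3889 0.1473] [0.0101 0.021 ] 61.4 P [0.3892 0.1456 0.0142]
    base circ ((0.38927173614501953, 0.14585739374160767), 0.0187120009213686)
top blue [154. 306.] 245 ztop 0.0647 z med 0.0425 toprect [0.43   0.3405] [0.0207 0.0274] 87.9 P [0.429  0.3349 0.0408]
    base circ ((0.42904195189476013, 0.3410560190677643), 0.014329684898257256)
top blue [463. 315.] 615 ztop 0.0428 z med 0.0142 toprect [ 0.4119 -0.1754] [0.1017 0.0277] 89.3 P [ 0.4111 -0.2135  0.0254]
    base circ ((0.4113917350769043, -0.21886420249938965), 0.02753884717822075)
top brass [321. 128.] 11578 ztop 0.1955 z med 0.1934 toprect [0.6959 0.0398] [0.154 0.189] 4.3 P [0.6942 0.0395 0.1931]
top brass [325. 184.] 1546 ztop 0.1905 z med 0.1588 toprect [0.6149 0.0328] [0.002  0.1865] 4.3 P [0.615  0.0331 0.1576]
top brass [326. 221.] 598 ztop 0.046 z med 0.0433 to
[... 435 characters left out ...]

top red [331. 289.] 93 ztop 0.0706 z med 0.0682 toprect [0.457  0.0225] [0.0256 0.0105] 3.8 P [0.4567 0.0224 0.0682]
wrist blue [285. 169.] 2556 ztop 0.0424 z med 0.014 toprect [ 0.4109 -0.2224] [0.0141 0.0302] 89.0 P [ 0.409  -0.2218  0.021 ]
    base circ ((0.41083407402038574, -0.22222214937210083), 0.026952866464853287)
wrist brass [257. 241.] 161 ztop 0.0418 z med 0.0341 toprect [ 0.4733 -0.2427] [0.0199 0.0046] 69.9 P [ 0.4719 -0.2415  0.0318]
wrist brass [540. 369.] 1421 ztop 0.0451 z med 0.0435 toprect [ 0.5117 -0.0479] [0.2605 0.0359] 52.4 P [0.5708 0.0291 0.0472]
wrist red [576. 258.] 475 ztop 0.0697 z med 0.0682 toprect [0.4557 0.019 ] [0.0251 0.0117] 3.2 P [0.4539 0.0185 0.0664]
```

View pics/top2.png

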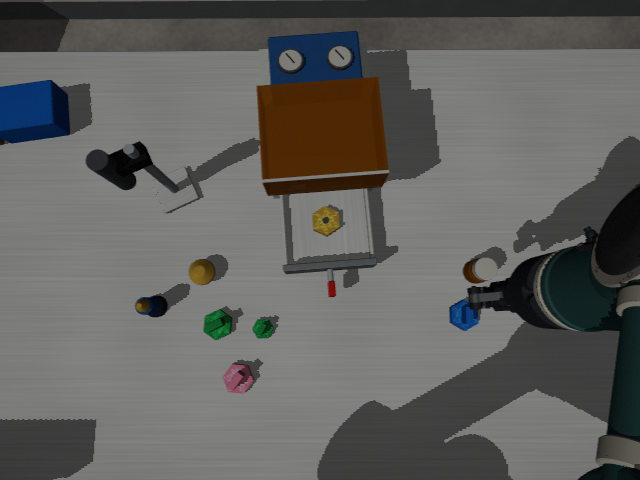

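The top view shows the tray out with the brass locator at (326,221), the red pull at (331,284), and nothing else disturbed. Next I grasp the blue puck.

Call:
carry_out(series="-0.012 -0.014 0 -3;-0.0127 -0.0142 0 -2.2;0 0 -0.05 0;0 0 -0.05 0;0 0 -0.05 0;0 0 -0.04 0;0 0 -0.022 0;0 0 0 0;0 0 0 0", jaw=0)

```text
time: 12.42
tool_pos: [0.4123, -0.2209, 0.0343]
tcp_rot: [0.012, 3.14, -0.001]
wrist_force: [-0.1, -0.2, -0.5]
width: 0.5
grip_force: 0.0
```

Call:
carry_out(series="0 0 0 0;0 0 0 0;0 0 0 0;0 0 0 0;0 0 0 0;0 0 0 0;0 0 0 0", jaw=-1, grip_force=40)

```text
time: 13.3
tool_pos: [0.4126, -0.2215, 0.0348]
tcp_rot: [0.013, 3.139, -0.002]
wrist_force: [0.6, 1.0, 6.1]
width: 0.151
grip_force: 40.0
```

Call:
carry_out(series="0 0 0.03 0;0 0 0.045 0;0 0 0.045 0;0 0 0.045 0;0.018 0.032 0 1;0.018 0.032 0 1;0.018 0.032 0 1;0.018 0.032 0 1;0.018 0.032 0 0.8;0.018 0.032 0 0;0.0175 0.0303 0 0;0 0 0 0;0 0 0 0")

```text
time: 14.92
tool_pos: [0.5362, 0.0012, 0.1979]
tcp_rot: [0.119, -3.138, 0.001]
wrist_force: [0.1, 0.9, -0.8]
width: 0.153
grip_force: 39.3
```

```bash
python3 look.py 3 wrist
```

```text
wrist green [536.  23.] 2414 ztop 0.0301 z med 0.01 toprect [0.3885 0.1438] [0.0105 0.0212] 62.4 P [0.3908 0.1405 0.0151]
    base circ ((0.3887869417667389, 0.14385400712490082), 0.019363509491086006)
wrist green [625.  48.] 1960 ztop 0.0178 z med 0.0129 toprect [0.4021 0.209 ] [0.0474 0.0191] 16.8 P [0.4009 0.2091 0.0112]
wrist blue [316. 296.] 9698 ztop 0.2055 z med 0.1774 toprect [5.341e-01 2.000e-04] [0.0305 0.0151] 2.8 P [ 5.246e-01 -2.000e-04  1.869e-01]
    base circ ((0.530765950679779, 0.0001640021800994873), 0.025728143751621246)
wrist brass [ 10. 125.] 378 ztop 0.0296 z med 0.0169 toprect [ 0.4871 -0.2265] [0.0171 0.0032] 6.3 P [ 0.4854 -0.2277  0.0172]
wrist brass [634. 178.] 398 ztop 0.0302 z med 0.026 toprect [0.4943 0.2348] [0.0296 0.0062] 13.2 P [0.4888 0.236  0.0213]
wrist brass [371. 268.] 392 ztop 0.0446 z med 0.043 toprect [0.5702 0.0452] [0.048  0.0159] 31.7 P [0.5687 0.0448 0.0407]
wrist brass [326. 396.] 167 ztop 0.141 z med 0.1281 toprect [0.6156 0.0089] [0.002  0.0056] 0.3 P [0.6157 0.0123 0.1286]
wrist brass [307. 397.] 217 ztop 0.1407 z med 0.1303 toprect [0.6162 0.0013] [0.0021 0.0118] 0.9 P [0.6162 0.0013 0.1303]
wrist brass [317. 427.] 853 ztop 0.1647 z med 0.1543 toprect [0.6157 0.0062] [0.0028 0.0273] 5.0 P [0.6158 0.0073 0.1534]
wrist red [357. 109.] 805 ztop 0.0699 z med 0.0685 toprect [0.4567 0.0198] [0.0249 0.0115] 3.6 P [0.4563 0.0196 0.0685]
```

View pics/wrist3.png

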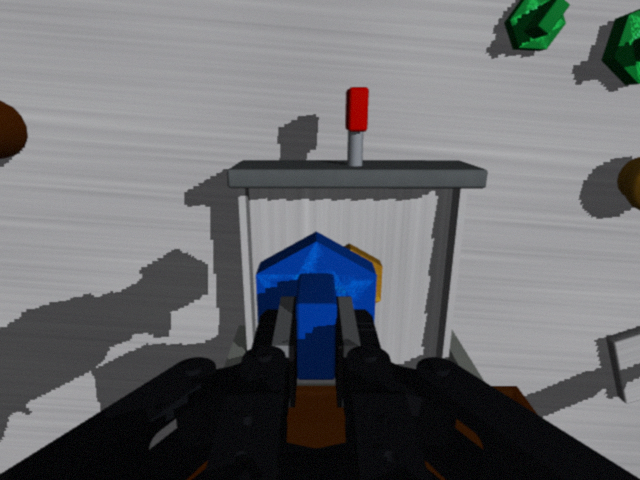

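The wrist view shows the blue puck held level at (316,296) above the tray, clear of the side walls, with the locator just to its right at (371,268).

Call:
carry_out(series="0.004 -0.0005 0 0;0 0 -0.04 0;0 0 -0.04 0;0 0 -0.03 0;0 0 -0.015 0;0 0 -0.004 0;0 0 0 0;0 0 0 0")

```text
time: 15.98
tool_pos: [0.5422, 0.0008, 0.0708]
tcp_rot: [-0.119, 3.137, -0.0]
wrist_force: [-0.3, 0.5, -0.4]
width: 0.156
grip_force: 39.3
```

Call:
carry_out(series="-0.002 -0.001 -0.003 0;0 0 -0.002 0;0 0 -0.001 0;0 0 0 0;0 0 0 0")

```text
time: 16.6
tool_pos: [0.5393, -0.0, 0.0648]
tcp_rot: [-0.119, 3.139, -0.0]
wrist_force: [-3.5, 0.8, 8.3]
width: 0.157
grip_force: 40.6
```

Call:
carry_out(series="0 0 0.001 0;0.001 0.0007 0 0;0.001 0.0007 0 0;0 0 0 0;0 0 0 0")

```text
time: 17.23
tool_pos: [0.5407, 0.0006, 0.0648]
tcp_rot: [0.12, -3.139, 0.002]
wrist_force: [-3.5, -3.9, 6.1]
width: 0.155
grip_force: 40.3
```

Call:
carry_out(series="0 0 0.0005 0;0.001 0.0007 0 0;0.001 0.0007 0 0;0 0 0 0;0 0 0 0")

```text
time: 17.85
tool_pos: [0.5428, 0.0028, 0.0648]
tcp_rot: [0.119, -3.139, -0.0]
wrist_force: [-2.9, -2.9, 4.3]
width: 0.153
grip_force: 40.1
```

Call:
carry_out(series="0 0 0.0005 0;0.001 0.0007 0 0;0.001 0.0007 0 0;0 0 0 0;0 0 0 0")

```text
time: 18.48
tool_pos: [0.5442, 0.0039, 0.0649]
tcp_rot: [0.119, -3.138, 0.001]
wrist_force: [-3.5, -2.6, 0.7]
width: 0.153
grip_force: 39.5
```

Call:
carry_out(series="0.001 0.0007 0 0;0 0 0 0;0 0 0 0")

```text
time: 18.85
tool_pos: [0.5453, 0.0041, 0.0649]
tcp_rot: [0.119, -3.138, 0.002]
wrist_force: [-4.1, -4.7, 0.5]
width: 0.153
grip_force: 39.6
```

Call:
carry_out(series="0 0 0 0;0 0 0 0;0 0 0 0;0 0 0.02 0;0 0 0.05 0;0 0 0.06 0;0 0 0.05 0;-0.018 0.028 0 -8.5;-0.018 0.028 0 -8.5;-0.018 0.028 0 -8.5;-0.018 0.028 0 -8.5;-0.018 0.028 0 -8.5;-0.018 0.028 0 -8.5;-0.018 0.028 0 -8.5;-0.018 0.028 0 -8.5;0 0 0 0;0 0 0 0", jaw=-0.3)

```text
time: 20.98
tool_pos: [0.4021, 0.2288, 0.2454]
tcp_rot: [1.654, 2.67, 0.0]
wrist_force: [-0.3, -0.9, -0.6]
width: 0.35
grip_force: 0.0
```

```bash
python3 look.py 4 top wrist scene
```

```text
top green [218. 324.] 627 ztop 0.043 z med 0.0143 toprect [0.3961 0.2293] [0.0134 0.0306] 25.8 P [0.3966 0.2261 0.0203]
    base circ ((0.3961474597454071, 0.22790585458278656), 0.02659354917705059)
top green [263. 328.] 303 ztop 0.0306 z med 0.0103 toprect [0.3889 0.1471] [0.0099 0.0209] 60.6 P [0.3892 0.1456 0.0143]
    base circ ((0.38899335265159607, 0.14627209305763245), 0.01873968355357647)
top blue [340. 241.] 606 ztop 0.0727 z med 0.044 toprect [0.5442 0.0058] [0.0292 0.014 ] 4.2 P [0.5424 0.0059 0.0502]
    base circ ((0.5444917678833008, 0.005478006787598133), 0.027000220492482185)
top brass [321. 128.] 11577 ztop 0.1954 z med 0.1934 toprect [0.6958 0.0397] [0.1534 0.1889] 4.3 P [0.6942 0.0396 0.193 ]
top brass [325. 184.] 1575 ztop 0.1906 z med 0.159 toprect [0.6146 0.0335] [0.0019 0.1882] 4.4 P [0.615  0.0336 0.1579]
top brass [325. 219.] 576 ztop 0.046 z med 0.0433 toprect [0.5845 0.0322] [0.0535 0.0471] 6.6 P [0.5841 0.0322 0.0431]
top brass [202. 272.] 542 ztop 0.043 z med 0.0348 toprect [0.4907 0.2588] [0.029  0.0299] 44.6 P [0.49   0.255  0.0347]
top brass [471. 274.
[... 990 characters left out ...]
 0.0834 z med 0.077 toprect [0.4275 0.3435] [0.0145 0.0119] 51.1 P [0.4253 0.343  0.077 ]
wrist brass [418. 218.] 2271 ztop 0.0424 z med 0.035 toprect [0.4892 0.2556] [0.0309 0.0312] 24.7 P [0.486  0.2571 0.0349]
wrist red [268. 425.] 408 ztop 0.0697 z med 0.0643 toprect [0.4572 0.0209] [0.024  0.0116] 0.4 P [0.4529 0.0233 0.0608]
scene brass [314. 138.] 373 ztop 0.0451 z med 0.0382 toprect [0.491  0.2576] [0.0295 0.0285] 14.5 P [0.4886 0.2529 0.0378]
scene brass [410. 266.] 6232 ztop 0.1976 z med 0.1948 toprect [0.6933 0.0314] [0.1501 0.1723] 4.3 P [0.6959 0.0143 0.1942]
scene brass [334. 263.] 582 ztop 0.0486 z med 0.0451 toprect [0.5827 0.0305] [0.049  0.0453] 7.6 P [0.5833 0.0299 0.045 ]
```

View pics/top4.png

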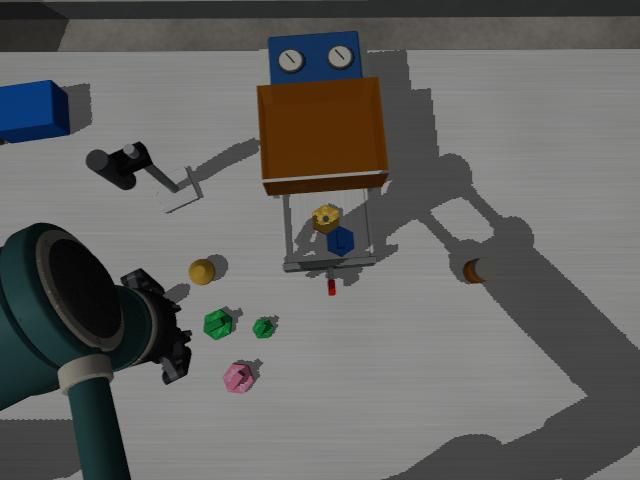

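The top view shows the blue puck at (340,241) flush against the brass locator at (325,219), 48 mm apart, with the tray about 2.5 mm in from its stop. Now the green puck.

Call:
carry_out(series="-0.007 -0.0013 0 -0.4;0 0 -0.05 0;0 0 -0.05 0;0 0 -0.05 0;0 0 -0.04 0;0 0 -0.02 0;0 0 0 0;0 0 0 0", jaw=0)

```text
time: 22.12
tool_pos: [0.3956, 0.2277, 0.0362]
tcp_rot: [1.667, 2.662, 0.002]
wrist_force: [-0.4, -0.2, -0.7]
width: 0.502
grip_force: 0.0
```

Call:
carry_out(series="0 0 0 0;0 0 0 0;0 0 0 0;0 0 0 0;0 0 0 0;0 0 0 0;0 0 0 0", jaw=-1, grip_force=40)

```text
time: 23.0
tool_pos: [0.3962, 0.2282, 0.0367]
tcp_rot: [1.665, 2.662, 0.004]
wrist_force: [-0.5, -0.8, 6.8]
width: 0.155
grip_force: 40.2
```

Call:
carry_out(series="0 0 0.03 0;0 0 0.045 0;0 0 0.045 0;0 0 0.04 0;0.0158 -0.0193 0 7.6;0.0158 -0.0193 0 7.6;0.0158 -0.0193 0 7.6;0.0158 -0.0193 0 7.6;0.0158 -0.0193 0 7.6;0.0158 -0.0193 0 7.6;0.0158 -0.0193 0 7.6;0.0158 -0.0193 0 7.6;0.0158 -0.0193 0 7.6;0 0 0 0;0 0 0 0;0 0 0 0;0 0 0 0")

```text
time: 25.12
tool_pos: [0.5366, 0.0544, 0.1953]
tcp_rot: [0.119, -3.139, -0.0]
wrist_force: [-0.4, -0.3, -1.6]
width: 0.155
grip_force: 39.3
```

```bash
python3 look.py 5 wrist top; python3 -c "
from h import *
print(bot.read_state()['tool_pos'])"
```

```text
wrist green [461.  19.] 1961 ztop 0.0301 z med 0.01 toprect [0.3899 0.1434] [0.0101 0.0183] 60.2 P [0.3931 0.1419 0.0145]
    base circ ((0.3883289098739624, 0.14446526765823364), 0.01977255567908287)
wrist green [316. 298.] 9228 ztop 0.201 z med 0.1729 toprect [0.5363 0.0541] [0.0303 0.0145] 5.2 P [0.5268 0.0533 0.1823]
    base circ ((0.5320847630500793, 0.05365700274705887), 0.025454780086874962)
wrist blue [245. 226.] 3943 ztop 0.0724 z med 0.0442 toprect [0.5434 0.003 ] [0.0302 0.0143] 4.7 P [0.5394 0.0049 0.0515]
    base circ ((0.5432589054107666, 0.003047943115234375), 0.027451077476143837)
wrist brass [595. 175.] 3545 ztop 0.0421 z med 0.0344 toprect [0.4903 0.2547] [0.0317 0.0318] 10.0 P [0.4881 0.2489 0.034 ]
wrist brass [259. 272.] 683 ztop 0.1591 z med 0.0437 toprect [0.5251 0.0325] [0.0067 0.0236] 60.6 P [0.5739 0.0153 0.0493]
wrist brass [315. 390.] 279 ztop 0.1365 z med 0.1268 toprect [0.6116 0.0601] [0.0017 0.0146] 6.0 P [0.612  0.0588 0.127 ]
wrist brass [317. 426.] 950 ztop 0.1667 z med 0.1551 toprect [0.6122 0.0594] [0.003  0.0278] 2.4 P [0.6118 0.06   0.1548]
wri
[... 780 characters left out ...]
.] 236 ztop 0.0642 z med 0.0433 toprect [0.4295 0.3404] [0.0205 0.0276] 83.1 P [0.4292 0.3348 0.0412]
    base circ ((0.4290005564689636, 0.3407779335975647), 0.014379149302840233)
top brass [200. 271.] 466 ztop 0.0441 z med 0.0362 toprect [0.471  0.1872] [0.1747 0.0283] 74.1 P [0.4894 0.2559 0.043 ]
top brass [471. 273.] 210 ztop 0.0475 z med 0.0331 toprect [ 0.4874 -0.2332] [0.0387 0.0147] 19.7 P [ 0.4861 -0.2296  0.0305]
top brass [142. 305.] 134 ztop 0.0835 z med 0.0762 toprect [0.43   0.3457] [0.0128 0.0135] 55.0 P [0.4293 0.3419 0.0758]
top red [331. 287.] 86 ztop 0.0704 z med 0.0682 toprect [0.4594 0.0226] [0.0245 0.0099] 4.8 P [0.4593 0.0226 0.0683]
[0.53683395 0.05428288 0.19536464]
```

View pics/wrist5.png

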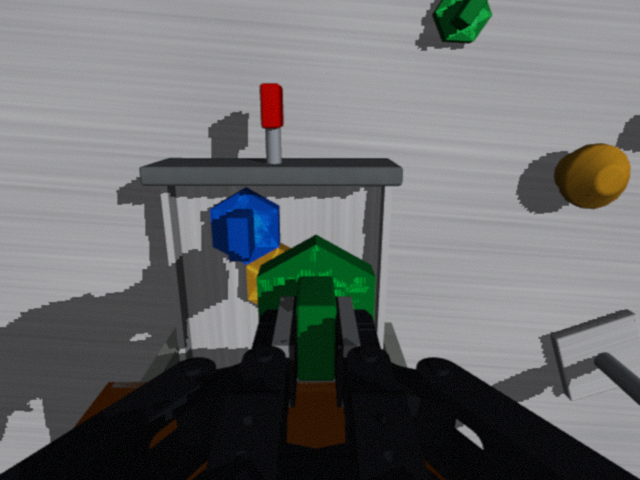

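The wrist view shows green held level at (316,298), with blue at (245,226) and the locator between them at (270,272). The gaps to both are about 4 mm.

Call:
carry_out(series="-0.001 0 -0.04 0;0 0 -0.04 0;0 0 -0.03 0;0 0 -0.013 0;0 0 -0.002 0;0 0 0 0;0 0 0 0;0 0 -0.0015 0;0 0 -0.001 0;0 0 0 0;0 0 0 0")

```text
time: 26.6
tool_pos: [0.536, 0.0538, 0.0677]
tcp_rot: [0.119, -3.139, 0.0]
wrist_force: [0.2, -0.8, -0.8]
width: 0.157
grip_force: 39.3
```

Call:
carry_out(series="0.001 -0.001 -0.0005 0;0.001 -0.0005 0 0;0.001 -0.0005 0 0;0 0 0 0;0 0 0 0")

```text
time: 27.22
tool_pos: [0.539, 0.0518, 0.0673]
tcp_rot: [0.119, -3.139, -0.0]
wrist_force: [0.6, 0.2, -2.3]
width: 0.151
grip_force: 39.3
```

Call:
carry_out(series="0.0005 -0.0005 0 0;0.0005 -0.0005 0 0;0 0 0 0;0 0 0 0")

```text
time: 27.72
tool_pos: [0.54, 0.0509, 0.0672]
tcp_rot: [0.119, -3.139, -0.0]
wrist_force: [0.2, 0.4, -0.7]
width: 0.153
grip_force: 39.3
```

Call:
carry_out(series="0.0007 0 0 0;0 0 -0.001 0;0 0 0 0;0 0 0 0")

```text
time: 28.22
tool_pos: [0.5407, 0.051, 0.0667]
tcp_rot: [0.119, -3.139, -0.0]
wrist_force: [-4.1, 1.0, 5.4]
width: 0.155
grip_force: 40.2
```

```bash
python3 look.py 6 wrist top| egrep 'blue|green|red|circ'
```

```text
wrist green [316. 300.] 8945 ztop 0.0725 z med 0.0445 toprect [0.5396 0.0567] [0.0301 0.0272] 6.2 P [0.5312 0.0497 0.0545]
    base circ ((0.5360546112060547, 0.04989355057477951), 0.02539079822599888)
wrist blue [199. 303.] 11636 ztop 0.0722 z med 0.0442 toprect [0.5411 0.0129] [0.0268 0.0356] 5.6 P [0.5379 0.0052 0.052 ]
    base circ ((0.544468879699707, 0.002640138380229473), 0.02762267366051674)
wrist red [240.  88.] 4210 ztop 0.0698 z med 0.0683 toprect [0.4596 0.0208] [0.0253 0.0116] 4.5 P [0.4592 0.0218 0.0666]
top green [315. 253.] 93 ztop 0.1873 z med 0.0429 toprect [0.5063 0.0494] [0.0036 0.0325] 5.6 P [0.5207 0.0509 0.0551]
top blue [342. 246.] 294 ztop 0.0743 z med 0.0437 toprect [0.5287 0.0136] [0.0109 0.0386] 30.3 P [0.5331 0.0019 0.0505]
    base circ ((0.5399983525276184, 0.00411178357899189), 0.02449202537536621)
top blue [154. 306.] 234 ztop 0.0641 z med 0.0447 toprect [0.4302 0.3401] [0.0215 0.0272] 89.3 P [0.4292 0.3349 0.0416]
    base circ ((0.42903611063957214, 0.3410767614841461), 0.014344160445034504)
```

Call:
carry_out(series="0 0 0 0;0 0 0 0;0 0 0 0;0 0 0.02 0;0 0 0.05 0;0 0 0.06 0;0 0 0.04 0;-0.02 0.03 0 0;-0.03 0.04 0 0;-0.03 0.04 0 0;-0.03 0.04 0 0;0 0 0 0;0 0 0 0", jaw=-0.3)

```text
time: 29.95
tool_pos: [0.4311, 0.2007, 0.2364]
tcp_rot: [-0.12, 3.138, -0.001]
wrist_force: [-0.1, 0.3, 0.0]
width: 0.351
grip_force: 0.0
```

```bash
python3 look.py 7 top scene wrist| egrep 'blue|green|red|circ|brass'
```

```text
top green [314. 242.] 601 ztop 0.0727 z med 0.0439 toprect [0.5419 0.053 ] [0.0305 0.0138] 4.5 P [0.5401 0.0523 0.0499]
    base circ ((0.540773332118988, 0.05223918706178665), 0.02667338214814663)
top green [263. 328.] 303 ztop 0.0305 z med 0.01 toprect [0.3886 0.1472] [0.0097 0.0211] 61.9 P [0.3892 0.1455 0.0142]
    base circ ((0.3889417350292206, 0.14572873711585999), 0.018349874764680862)
top blue [340. 240.] 612 ztop 0.0728 z med 0.0439 toprect [0.5453 0.005 ] [0.03  0.014] 1.4 P [0.5438 0.0054 0.0501]
    base circ ((0.5455847978591919, 0.005374264903366566), 0.027446897700428963)
top brass [321. 128.] 11580 ztop 0.1955 z med 0.1934 toprect [0.6956 0.0398] [0.1532 0.1888] 4.3 P [0.6942 0.0395 0.193 ]
top brass [325. 184.] 1585 ztop 0.1914 z med 0.1593 toprect [0.6148 0.0337] [0.0015 0.1877] 4.4 P [0.615  0.033  0.1582]
top brass [325. 218.] 550 ztop 0.046 z med 0.0434 toprect [0.5854 0.032 ] [0.0524 0.047 ] 6.1 P [0.5857 0.0318 0.0433]
top brass [204. 270.] 399 ztop 0.0435 z med 0.0351 toprect [0.4719 0.2199] [0.1134 0.0225] 59.5 P [0.4931 0.2497 0.0395]
top brass [471. 273.] 
[... 1318 characters left out ...]
336)
wrist blue [ 82. 321.] 2591 ztop 0.0726 z med 0.0455 toprect [0.5437 0.0027] [0.0296 0.0144] 4.7 P [0.5402 0.0071 0.0536]
    base circ ((0.5437804460525513, 0.0027197871822863817), 0.027198517695069313)
wrist brass [507. 226.] 550 ztop 0.0832 z med 0.0759 toprect [0.4271 0.3412] [0.0119 0.0118] 71.1 P [0.4248 0.3398 0.0759]
wrist brass [373. 272.] 2117 ztop 0.0423 z med 0.0348 toprect [0.4653 0.2362] [0.0927 0.0318] 38.3 P [0.4852 0.2535 0.0349]
wrist brass [118. 360.] 1715 ztop 0.0462 z med 0.0438 toprect [0.5191 0.089 ] [0.0461 0.2305] 46.0 P [0.5815 0.0309 0.0473]
wrist red [ 87. 233.] 1030 ztop 0.0699 z med 0.0657 toprect [0.4591 0.0207] [0.0255 0.0125] 5.5 P [0.4577 0.0233 0.0618]
```

View pics/top7.png

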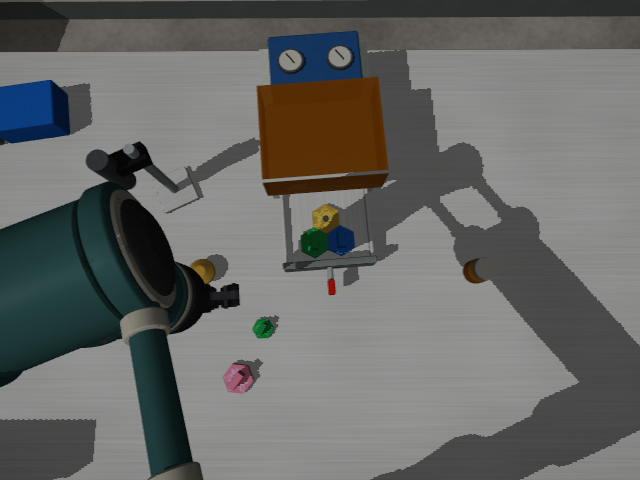

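The top view shows green (314,242), blue (340,240) and the brass locator (325,218) packed together, with pairwise distances of 47.8, 48.1 and 48.6 mm. The tray is about 3 mm short of its stop, within the 10 mm limit.

```bash
python3 -c "
from h import *
print(bot.finish_job())"
```

```text
the job is handed in; nothing more can be done
None
```

I pulled the tray out to its stop and packed the blue and green pucks against the brass locator and each other (centres 47.8 to 48.6 mm apart, limit 50.5 mm); placing them pushed the tray back about 3 mm (limit 10 mm), no bystander moved visibly, and the job is handed in with no verdict returned.

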